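# Match the worn cam in the mould shop

## Task

A worn, copper-brown cam lies as a sample on the yellow floor of the grey job tray. From the blue bins take the bright new cam of the same shape (the same number of arms) and set it gently, flat and hub up, in the empty compartment of the job tray beside the sample, then let go.

Things in the scene. Friction and masses are not known exactly. Their poses are not given: they have to be found in the camera images.
- cam_one_center (a point): Bright new cam with ONE arm, 20 mm wide, round-ended, reaching 44 mm from the hub axis along +x. Flat 12 mm aluminium plate with an upright round hub, 22 mm diameter, from 12 to 50 mm above the underside. Lies at any turn in any one of three blue bins (floor 5 mm, walls 22 mm high); a two-armed cam, never wanted, is in another. Point: on the hub axis 25 mm above the underside, half-way up; z up.
- cam_three_center (a point): Bright new cam with THREE arms 120 degrees apart, 20 mm wide, round-ended, reaching 44 mm from the hub axis, the first along +x. Flat 12 mm aluminium plate with an upright round hub, 22 mm diameter, from 12 to 50 mm above the underside. Lies at any turn in any one of three blue bins (floor 5 mm, walls 22 mm high). Point: on the hub axis 25 mm above the underside, half-way up; z up.
- worn_one_center (a point): Worn copper-brown ONE-armed cam, sized as the new one. If it lies on the job tray's yellow floor it is the sample: the one-armed new cam is wanted. If it lies in the red scrap dish, over 200 mm from the tray's origin, a worn THREE-armed cam is the sample in the tray: the three-armed new cam is wanted. Point: on the hub axis, 25 mm above the underside.
- tray: Fixed grey tray, 250 (x) by 130 (y) by 22 mm high, walls and floor 5 mm, split by a 5 mm wall into two compartments, 117 x 120 mm inside. The +x one has a yellow floor and holds the sample; the -x one, nearer the robot, centre at x = -61 mm, y = 0, is empty and grey. Origin: centre of the underside, on the table; z up.
Mind the look-alikes: they are no part of the job. Leave any green look-alike of the part that bears worn_one_center alone.

How it is judged:
By the outcome, as a careful person would: the job done as asked, in the order asked, and still so for the second after the job is handed in, with the robot touching nothing.
It also fails if it takes over 38 s, if anything falls off the work surface, if the arm or the gripper's body presses on something with over 40 N, if the wrist force passes 120 N, or if a joint passes its speed limit or range.

## Robot

A 6-joint arm with a two-finger parallel gripper is mounted at the origin on the work surface. World frame = base frame: x ahead of the robot, y to its left, z up, the work surface at z = 0. Lengths are in m, angles in rad, forces in N, time in s.
With the tool pointing down it reaches from about 0.325 to 0.9 m from the base axis. Payload 6.1 kg.
Tool frame: the origin (TCP) lies at the very end of the fingers, on their centre line; the grasp point (between the pads) lies 19 mm behind it; z points along the fingers, y is the line along which they close (so a half turn about z gives the same grasp; the last joint's range is limited). The gripper opens to 85 mm and grips with 20 to 120 N. Pads are 22 mm wide; open, the fingers measure 114 mm over their backs; the gripper's body (76 mm by 85 mm) begins 54 mm behind the grasp point. The pads swing forward as they close: fully open they stand 13 mm farther back than shut.
Start: joints at [-1.285, 0.22, 1.526, -0, 1.395, -0.126], TCP at [0.25, -0.573, 0.231] pointing down, gripper open.
Joint ranges: [-2.98, 2.98], [-0.91, 2.08], [0.09, 2.57], [-1.24, 4.39], [0.2, 2.65], [-2.68, 2.68]. Speed limits (rad/s): [2.57, 2.57, 3.01, 3.14, 3.14, 3.14].

## Interface

Orientations are given as a unit quaternion [w, x, y, z].
In Python, from bench import arm, effector, status, optics, job gives the robot as it stands. Calls block until the motion is done:
- arm.move_ptp(position, orientation): joint-space move of the TCP to a pose.
- arm.move_l(position, v=0.15, rotation=None, force_limit=None): straight line of the TCP; rotation=None keeps the orientation; v is the mean speed in m/s. With force_limit (N) it stops when the force on the tool has changed by that much, and returns True; else False.
- arm.move_joints(angles): joint-space move.
- effector.move_gripper(opening, force=None): finger opening in m; force is the grip in N (None keeps the last); returns when the fingers have stopped.
- arm.hold(seconds).
- arm.solve_ik(position, orientation): joint angles nearest the present ones, or None.
- status.read_state(): the state.
- optics.grab_frame(name): name is "side" or "top"; returns a dict with "frame" (420x560x3 uint8, blue, green, red), "camera_matrix" (3x3 intrinsics, pixels), "R" (3x3) and "t" (3): a world point X has camera coordinates R X + t. Camera axes: x right, y down, z forward; pixel columns grow to the right and rows downward; lengths in m; the calibration is good to about 2 mm. A picture is of the moment at which its call begins. There is no depth.
A pose or a line that the arm cannot do raises arm.IKError and nothing moves.
- job.sign_off(): hands the job in; it is judged then, once.
The state is a dict: "t": time; "q": joint angles; "joint_vel": joint speeds; "joint_torque": joint torques, N m; "tcp_pos": TCP position; "tcp_rot": TCP orientation; "force": force on the tool from outside, world axes, zero at the start; "moment": the same for the moment, N m; "gripper_width": finger opening in m; "grasp_force": force on a finger pad.
Only numpy, scipy, OpenCV 4.12 (cv2) and the standard library are available. Lean on these libraries where they do the work, as an engineer would, in place of code of your own. Each camera call takes 0.05 s, during which the arm holds its last target. There are 200 camera calls.

## Working session

There is one attempt and no reset: what is moved stays moved. The work goes in short steps, each a Python script; the robot and the scene stay as the last script left them, time stands still between calls to the robot, and variables do not carry over. Pictures are saved under pics/ and viewed, at most 10 in all, crops included, and the job is handed in when it is done.

```bash
mkdir -p pics
cat > h.py <<'E'
import numpy as np,cv2,pickle
def grab(n,tag):
    from bench import optics
    f=optics.grab_frame(n); pickle.dump(f,open(f'pics/{tag}.pkl','wb')); return f
def load(tag): return pickle.load(open(f'pics/{tag}.pkl','rb'))
def world(f,u,v,z):
    K,R,t=[np.array(f[k]) for k in('camera_matrix','R','t')]
    d=R.T@np.linalg.solve(K,[u,v,1.]); c=-R.T@t
    return c+d*(z-c[2])/d[2]
def pix(f,X):
    K,R,t=[np.array(f[k]) for k in('camera_matrix','R','t')]
    p=K@(R@np.array(X)+t); return p[:2]/p[2]
E
python3 - <<'E'
from h import *
for n in('top','side'):
    f=grab(n,n+'0'); cv2.imwrite(f'pics/{n}0.png',cv2.resize(f['frame'],(800,600),interpolation=cv2.INTER_CUBIC))
    print(n,-np.array(f['R']).T@f['t'],f['R'][2])
from bench import status
print(status.read_state()['t'])
E
```

```text
top [0.40101477 0.07489599 1.22256112] [ 0.12649337 -0.02769372 -0.9915808 ]
side [-0.01319711  0.81061915  1.21491676] [ 0.37063115 -0.50742185 -0.77791749]
0.1
```

View pics/top0.png

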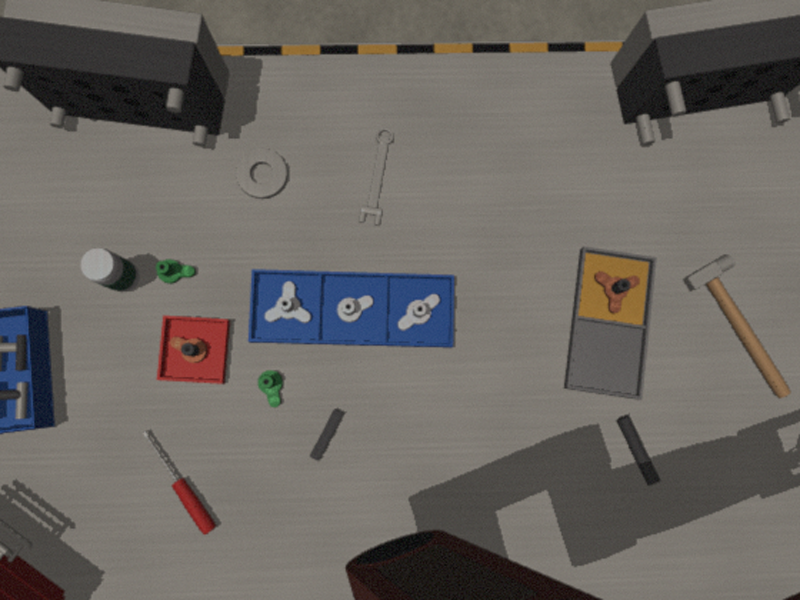

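View pics/side0.png

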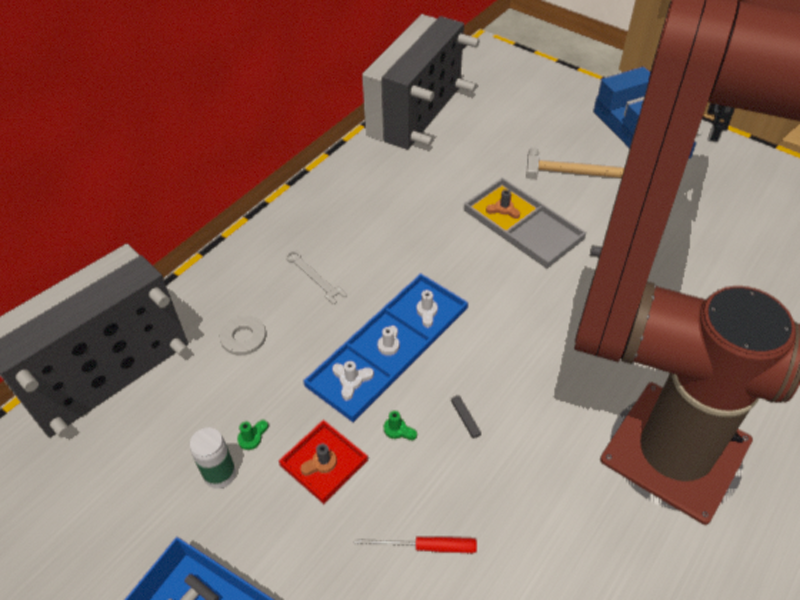

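The top view (800x600) shows the sample in the yellow tray compartment at (617,290) and a worn one-armed cam in the red dish at (190,349). There are three bright cams in the blue bins: (288,303) three-armed, (350,307) one-armed and (420,310) two-armed. The sample looks three-armed, so the target is the cam at (288,303). The green look-alikes at (172,270) and (270,388) are to be left alone. I'll confirm this in an enlarged crop.

Run:
```python
from h import *
t=load('top0')['frame'];s=load('side0')['frame']
# raw crops: 100x75 -> 400x300
def c(im,x,y,w=80): return cv2.resize(im[y:y+w*3//4,x:x+w],(400,300),interpolation=cv2.INTER_CUBIC)
a=np.vstack([np.hstack([c(t,170,185),c(t,392,170)]),np.hstack([c(s,205,240),c(s,315,120)])])
cv2.imwrite('pics/crop0.png',a)
```

```text
(no output)
```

View pics/crop0.png

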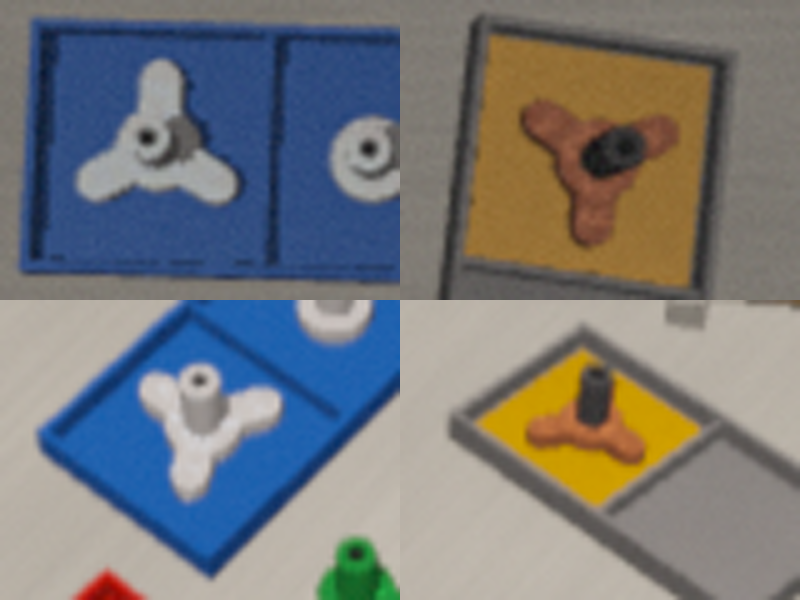

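The crops confirm it: the sample has three arms, and so does the bright cam in the left bin. Next I'll measure the hub and the tray.

Run:
```python
from h import *
T,S=load('top0'),load('side0')
r=lambda x,y,ox,oy:(ox+(x+.5)/5-.5,oy+(y+.5)/5-.5)
print('hub top',world(T,*r(149,139,170,185),.055),'side',world(S,*r(199,81,205,240),.055))
ct=[(582,247),(655,258),(640,398),(566,388)]; cs=[(503,180),(585,234),(547,265),(465,207)]
g=lambda p:((p[0]+.5)*.7-.5,(p[1]+.5)*.7-.5)
W=[world(T,*g(p),.022)[:2] for p in ct]
V=[world(S,*g(p),.022)[:2] for p in cs]
print(np.round(W,4),np.round(V,4))
for Q in(W,V): print(np.mean(Q,0),[round(float(np.linalg.norm(Q[i]-Q[i-1])),3) for i in range(4)])
a=(W[0]+W[1]-W[2]-W[3]); a/=np.linalg.norm(a); c=(np.mean(W,0)+np.mean(V,0))/2
print('axis',a,np.degrees(np.arctan2(a[1],a[0])),'comp',c-.061*a)
from bench import status
print(status.read_state()['tcp_rot'])
```

```text
hub top [0.55950429 0.23502086 0.055     ] side [0.56044556 0.23524823 0.055     ]
[[ 0.6534 -0.2791]
 [ 0.6313 -0.4069]
 [ 0.3888 -0.3639]
 [ 0.4088 -0.2376]] [[ 0.6257 -0.4027]
 [ 0.3861 -0.3609]
 [ 0.4064 -0.2311]
 [ 0.6456 -0.2738]]
[ 0.52057844 -0.32186188] [0.248, 0.13, 0.246, 0.128]
[ 0.51596694 -0.31714594] [0.13, 0.243, 0.131, 0.243]
axis [ 0.98528163 -0.1709389 ] -9.842413005409686 comp [ 0.45817051 -0.30907664]
[-8.81202127e-04  9.78880933e-01  2.04429295e-01 -7.32394268e-05]
```

Run:
```python
from h import *
from bench import arm,effector,status
s=2**-.5; Q=[0,s,s,0]
H=[.560,.235]
effector.move_gripper(.06)
arm.move_ptp([*H,.13],Q)
print(arm.move_l([*H,.027],v=.1,force_limit=8))
effector.move_gripper(0.0,force=60)
st=status.read_state(); print(st['gripper_width'],st['grasp_force'],st['tcp_pos'],st['t'])
arm.move_l([*H,.16],v=.12)
st=status.read_state(); print(st['gripper_width'],st['grasp_force'],st['force'],st['t'],st['q'])
for n in('top','side'):
    f=grab(n,n+'1')
f1,f2=load('top1'),load('side1')
def crop(f,X):
    u,v=pix(f,X).astype(int); u=np.clip(u,70,490);v=np.clip(v,70,350)
    return cv2.resize(f['frame'][v-70:v+70,u-70:u+70],(400,400),interpolation=cv2.INTER_CUBIC)
cv2.imwrite('pics/lift.png',np.hstack([crop(f,[*H,.16]) for f in(f1,f2)]))
```

```text
False
0.020106169459582473 58.85258138179779 [0.56065428 0.23514689 0.02782161] 5.15
0.020374204492900283 58.63302826881409 [-0.09658488 -1.31126248 -1.87377306] 6.4083 [ 2.67470070e-01  2.38199409e-01  1.64536257e+00 -3.29899800e-05
  1.26001691e+00  2.67528157e-01]
```

View pics/lift.png

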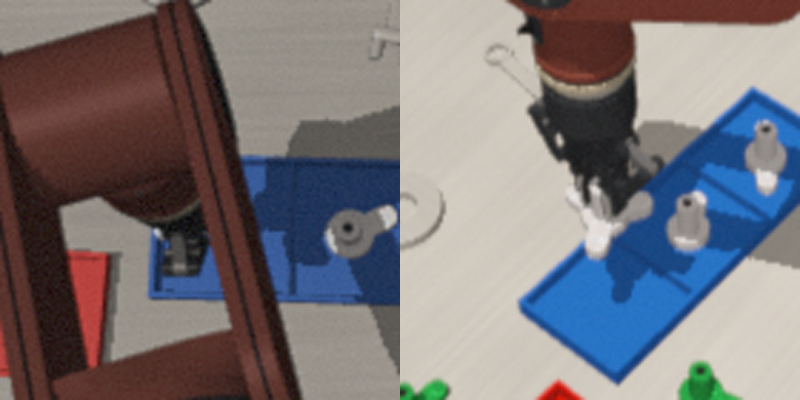

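The side crop shows the three-armed cam hanging level in the fingers at about (605,215), with the bin empty. Next I'll place it.

Run:
```python
from h import *
from bench import arm,effector,status
s=2**-.5; Q=[0,s,s,0]; P=[.458,-.309]
arm.move_ptp([*P,.16],Q)
arm.hold(.2); st=status.read_state(); print(st['gripper_width'],st['grasp_force'],st['force'],st['t'])
arm.move_l([*P,.045],v=.12)
print(arm.move_l([*P,.023],v=.02,force_limit=4))
st=status.read_state(); print(st['tcp_pos'],st['force'],st['t'])
f=grab('side','side2'); g=grab('top','top2')
def crop(f,X):
    u,v=pix(f,X).astype(int); u=np.clip(u,60,500);v=np.clip(v,60,360)
    return cv2.resize(f['frame'][v-60:v+60,u-60:u+60],(400,400),interpolation=cv2.INTER_CUBIC)
cv2.imwrite('pics/place.png',np.hstack([crop(x,[*P,.03]) for x in(g,f)]))
```

```text
0.020307586139931767 58.640554547309875 [ 0.10751774 -0.40220334 -2.00368457] 8.7
True
[ 0.45778383 -0.30882875  0.02774962] [-0.28918557  0.12272627  5.8995016 ] 10.625
```

View pics/place.png

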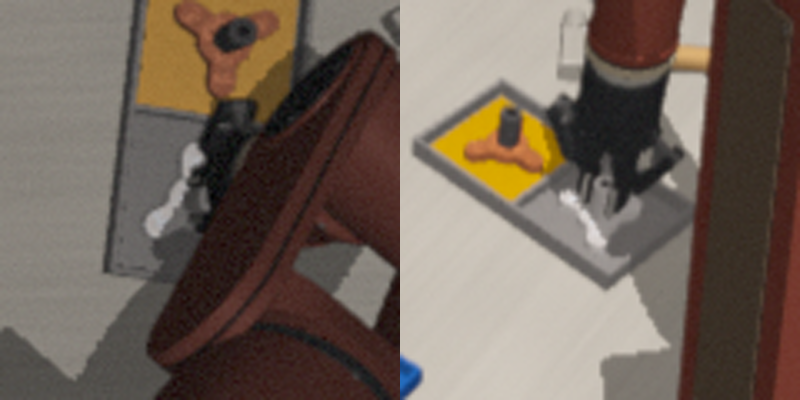

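Contact came at TCP z = 0.0277 m, the same height as at the grasp. The picture shows the cam inside the grey compartment, at about (585,220) in the side crop. I'll release it and retreat.

Run:
```python
from h import *
from bench import arm,effector,status
p=np.array(status.read_state()['tcp_pos'])
effector.move_gripper(.05)
arm.move_l([p[0],p[1],.16],v=.12)
arm.move_ptp([.5,.05,.25],[0,2**-.5,2**-.5,0])
st=status.read_state(); print(st['t'],st['force'])
f=grab('side','side3'); g=grab('top','top3')
def crop(f,X):
    u,v=pix(f,X).astype(int); u=np.clip(u,60,500);v=np.clip(v,60,360)
    return cv2.resize(f['frame'][v-60:v+60,u-60:u+60],(400,400),interpolation=cv2.INTER_CUBIC)
cv2.imwrite('pics/done.png',np.hstack([crop(x,[*p[:2],.03]) for x in(g,f)]))
```

```text
13.7667 [ 0.24430098 -0.48336498 -0.16841473]
```

View pics/done.png

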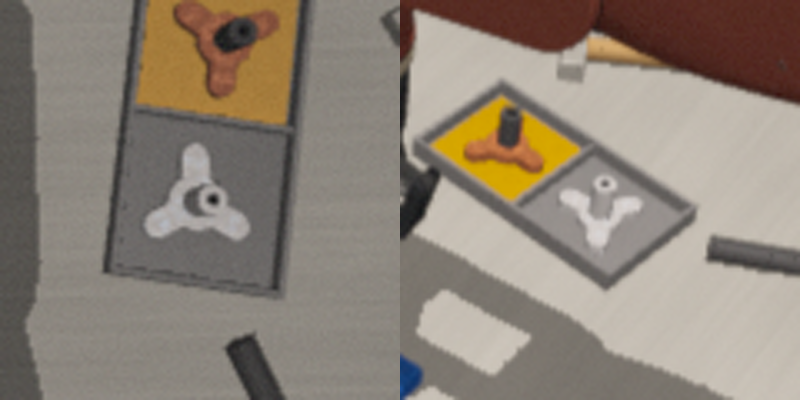

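The three-armed cam lies flat and hub up in the middle of the grey compartment, at (197,200) in the top crop, and the arm is clear.

```bash
python3 -c "
from bench import job
print(job.sign_off())"
```

```text
the job is handed in; nothing more can be done
None
```

The bright three-armed cam, matching the worn three-armed sample, now lies flat and hub up in the tray's empty grey compartment; I let it go with the arm clear and handed the job in shortly after 13.8 s on the robot's clock (limit 38 s).

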